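# Fit the sharpening lap onto the hone's drive pins and bring the hand rest over it

### The arm

A 7-joint arm with a two-finger parallel gripper is mounted at the origin on the work surface. World frame = base frame: x ahead of the robot, y to its left, z up, the work surface at z = 0. Lengths are in m, angles in rad, forces in N, time in s.
With the tool pointing down it reaches from about 0.425 to 1.025 m from the base axis. Payload 3.6 kg.
Tool frame: the origin (TCP) lies midway between the tips of the shut fingers; the grasp point (between the pads) lies 19 mm behind it; z points along the fingers, y is the line along which they close (so a half turn about z gives the same grasp; the last joint's range is limited). The gripper opens to 85 mm and grips with 20 to 120 N. Pads are 22 mm wide; open, the fingers measure 114 mm over their backs; the gripper's body (76 mm by 85 mm) begins 54 mm behind the grasp point. The pads swing forward as they close: fully open they stand 13 mm farther back than shut.
Start: joints at [1.238, 0.591, 0.048, 1.609, -0.033, 0.943, -0.034], TCP at [0.172, -0.704, 0.231] pointing down, gripper open.
Joint ranges: [-2.69, 2.69], [-0.47, 2.24], [-1.27, 1.36], [0.19, 2.51], [-1.53, 4.68], [0.08, 2.07], [-3.09, 3.09]. Speed limits (rad/s): [2.57, 2.57, 3.14, 3.14, 3.14, 3.14, 3.14].

### API

Orientations are given as a unit quaternion [w, x, y, z].
In Python, from bench import r, get_image, camera_info, job gives the robot as it stands. The module is installed in compiled form; this text tells all that it offers.
- The arm moves only by the shell command python3 -m pendant 'ROWS' [FORCE]. ROWS is text: rows parted by semicolons, each of 7 numbers parted by spaces: the turn, a rotation vector about the tool's x, y, z in rad, then the shift along the tool's x, y, z in cm, then the closure, from 0 (fully open) to 1 (shut). In form: wx wy wz dx dy dz hand; .... A call has 1 to 20 rows; each row shifts and turns the commanded pose from where the row before left it, along the tool's axes as they then stand; what a row does not reach is not made up. A row lasts 1/12 s, in which the tool goes at most 41.7 mm and 7.16 degrees, less where a joint would pass 70% of its speed; a pose out of reach is approached as far as the arm can. A call with a gripper value outside its range is refused whole. The fingers move at their own pace and stop on an object; FORCE is the grip in N (left out, the last holds). Time passes only in rows, so rows that do not move let the fingers close. It gives the time, the measured TCP pose, the force, the opening and the grip force at its end, in the units of the state.
- r.sense(): the state, without advancing time (a new reading comes with each control period).
- get_image(name): name is "side" or "top"; returns the picture (480x640x3 uint8, red, green, blue); there is no depth.
- camera_info(name): a dict with "fx", "fy", "cx", "cy" (pixels), "D" ([k1, k2, p1, p2, k3] as OpenCV has them; the pictures are not rectified), "R" (3x3) and "t" (3): a world point X has camera coordinates R X + t. Camera axes: x right, y down, z forward; pixel columns grow to the right and rows downward; lengths in m; the calibration is good to about 2 mm. A picture is of the moment at which its call begins. camera_info takes no time and is no camera call.
- job.close_job(): hands the job in; it is judged then, once.
The state is a dict: "time": time; "joint_pos": joint angles; "joint_vel": joint speeds; "joint_torque": joint torques, N m; "ee_pos": TCP position; "tool_rot": TCP orientation; "ft_force": force on the tool from outside, world axes, zero at the start; "ft_torque": the same for the moment, N m; "finger_gap": finger opening in m; "finger_force": force on a finger pad.
Only numpy, scipy, OpenCV 4.12 (cv2) and the standard library are available. Lean on these libraries where they do the work, as an engineer would, in place of code of your own. Each camera call takes 0.05 s, during which the arm holds its last target. There are 200 camera calls.

### The job

Make the graver hone ready for work: take the large lap with the four drive holes by its hub, lower it over the hone's spindle and, with only light pressure, turn it until all four drive pins find its holes and it slides fully home, flat on the drive plate. Then swing the hand rest round over the lap as far as its stop, and let go of everything. Do not force or drop the lap on the pins, and leave the other things on the bench where they are.

Things in the scene. Friction and masses are not known exactly. Their poses are not given: they have to be found in the camera images.
- lap: The lap to fit, loose, flat on the bench, hub up, about 0.45 kg: bare aluminium disc 150 mm across, 10 mm thick, grey abrasive band on top. Four 10.5 mm through holes 45 mm from the centre on its +x, +y, -x, -y axes; a 14 mm bore through disc and hub. Underside recessed 1 mm within 56 mm of the centre. Origin: centre of the underside, z up. It and the plain lap may lie in either place.
- lap_hub (a point): About mid-height of the lap's hub, the place to grip: a knurled round hub 34 mm across that stands 30 mm above the disc. The point lies on the bore's axis, 26 mm above the underside, 14 mm below the hub's top; axes as the lap's.
- plain_lap: A smaller aluminium lap of another machine, loose on the bench, not to be used: 104 mm across, 12 mm thick, the same kind of hub (34 mm across, top 36 mm above the underside), centre bore but no drive holes. Origin: centre of the underside. Leave it.
- hone: The graver hone, fixed: grey box 190 mm (its x) by 290 mm (its y), 80 mm high, dial and switch on its -x front. Its drive plate, a round steel plate 140 mm across with its top 98 mm above the bench, is centred 50 mm to the -y side of the middle; the hand rest's post 85 mm to the +y side. Origin: centre of its underside.
- seat (a point): Centre of the drive plate's top face, on which the seated lap's underside lies; axes as the hone's. Round-tipped spindle here, 12 mm across, 26 mm tall. Four round-tipped pins, 8 mm across, 9 mm tall, 45 mm from the centre, 90 degrees apart. The plate stands at any angle, NOT measured by this point: see it or find it by feel. It takes about 0.7 N m to turn (stiff gear motor).
- spindle_tip (a point): Top of the spindle, 26 mm above the seat; axes as the hone's. A lap that rests on top of the pins has its rim 8 mm above the drive plate; turned until pins and holes agree (a quarter turn at most) it drops home. Load the pins lightly, 3 to 10 N: over 60 N on the pins or plate does damage.
- rest (a joint): Angle of the hand rest, a level steel bar (22 mm wide, 8 mm thick, 100 mm long) that swings about an upright post 135 mm from the spindle on the hone's +y side. 0: bar points to the hone's -x, clear of the lap. It grows anticlockwise from above to a stop at 1.571, bar pointing at the spindle 8 mm above a seated lap. About 0.1 N m moves it; it stays where left.
- rest_knob (a point): On the axis of the hand rest's upright black knob, a cylinder 14 mm across that stands 38 mm above the bar: 14 mm below the knob's top, 24 mm above the bar's top face, 55 mm from the post axis. Its -x axis points along the bar away from the post, z up. Moves with the bar.
- oil: Small brown bottle, 42 mm across, 115 mm tall, standing on the bench. Leave it.
- handpiece: Motor handpiece lying on a small black cradle, 50 by 180 mm, 50 mm high. Leave it.
- brick: Fire-clay soldering brick, 115 by 230 by 32 mm, with two finger rings on it. Leave it.
- bur_block: Wooden block with steel burs standing in it, 60 by 90 mm, 53 mm high. Leave it.
- doming_block: Steel cube of 50 mm with round hollows. Leave it.

How it is judged:
On the way:
1. the lap is fully home on the drive plate, with the pins in its holes (z of lap in the frame of seat between -0.003 and 0.002 m and horizontal distance between lap and seat below 0.003 m and angle between lap's own z axis and vertical below 0.03 rad), for 0.2 s.
At the end, for the whole second after the job is handed in: The lap lies flat on the drive plate with the pins in its holes (underside within 2 mm of the plate, centre within 3 mm of the spindle axis, tilt under 0.03 rad), at rest, and the hand rest has been swung over it to within 0.07 rad of its stop (joint above 1.5) (all of step 1 and value of joint rest above 1.5 rad and linear speed of lap below 0.01 m/s); the robot touches nothing.
It fails at once if the lap is pressed or dropped on the hone with more than 60 N (contact force between lap and hone above 60 N).
It fails at once if another thing on the bench is shifted by more than 25 mm (distance of any of plain_lap, oil, handpiece, brick, bur_block, doming_block from where it was at the start of the episode above 0.025 m).
It also fails if it takes over 61 s, if anything falls off the work surface, if the arm or the gripper's body presses on something with over 40 N, if the wrist force passes 120 N, or if a joint passes its speed limit or range.

## Working session

There is one attempt and no reset: what is moved stays moved. The work goes in short steps, Python scripts to look and compute and a shell command to move; the robot and the scene stay as the last step left them, time stands still between calls to the robot, and variables do not carry over. Pictures are saved under pics/ and viewed, at most 10 in all, crops included, and the job is handed in when it is done.

```bash
mkdir -p pics
python3 - <<'E'
from bench import r,get_image,camera_info
import cv2
for n in("side","top"):
    im=get_image(n); cv2.imwrite(f"pics/{n}0.png",im[:,:,::-1]); c=camera_info(n); print(n,{k:(v if not hasattr(v,'tolist') else v.tolist()) for k,v in c.items()})
print(r.sense())
E
```

```text
side {'fx': 559.772430194509, 'fy': 559.772430194509, 'cx': 317.29731120990925, 'cy': 245.37174108832116, 'D': [-0.012359289144102104, 0.0, 0.0, 0.0, 0.0], 'R': [[-0.9911974886695306, -0.1320043543399596, -0.010118739571007097], [-0.09073823521253904, 0.7330130241703249, -0.6741353566363278], [0.09640597038425269, -0.667283115950018, -0.7385385108728624]], 't': [0.49094770618449324, 0.13816049239353828, 1.5786555536696705]}
top {'fx': 621.6967944194824, 'fy': 621.6967944194824, 'cx': 317.4529054993214, 'cy': 238.84095248838906, 'D': [-0.06698826880996803, 0.0, 0.0, 0.0, 0.0], 'R': [[-0.014846594455519304, -0.9998288765495558, -0.011036133866837737], [-0.9848965607958993, 0.016527300608989548, -0.17235316320563832], [0.17250606703963384, 0.008310592772691574, -0.9849733960276711]], 't': [-0.00663879699619904, 0.5416251628673285, 1.5722336475358034]}
{'time': 0.1, 'joint_pos': array([ 1.23746524,  0.59203419,  0.04831536,  1.6097165 , -0.03332282,
        0.94271938, -0.03367917]), 'joint_vel': array([-0.00143845, -0.00115728,  0.00063085, -0.00367624,  0.00093354,
        0.00103056, -0.00015431]), 'joint_torque': array([ 4.48515420e-03, -5.49996400e+01,  1.55352149e+00, -1.98824787e+01,
        9.79057368e-03,  3.84236439e-03,  8.59657689e-06]), 'ee_pos': array([ 0.17204115, -0.70350489,  0.23024221]), 'tool_rot': array([-1.02107559e-03,  9.92813549e-01,  1.19666968e-01, -1.75355611e-04]), 'ft_force': array([0.36894698, 0.42654596, 0.28404317]), 'ft_torque': array([-0.00849008,  0.00733274, -0.00965734]), 'finger_force': 0.0, 'finger_gap': 0.08493576975016033}
```

View pics/top0.png

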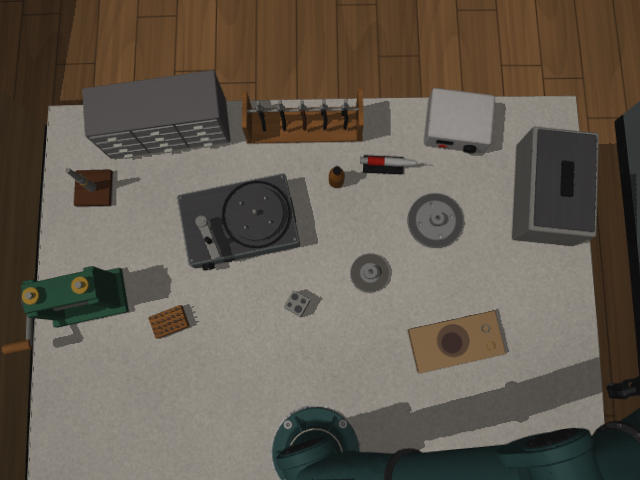

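View pics/side0.png

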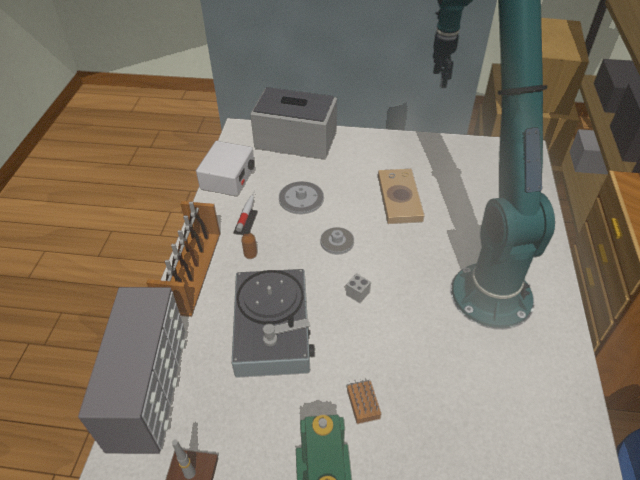

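Top view: lap with four holes is at about (436,220), and the plain lap at (371,272). The drive plate is at (257,212), the rest post at (203,222) and the knob at about (209,240). Next I'll zoom in on the details.

```bash
cat > h.py <<'E'
import numpy as np,cv2
from bench import r,get_image,camera_info
def ray(n,p):
    c=camera_info(n);K=np.array([[c['fx'],0,c['cx']],[0,c['fy'],c['cy']],[0,0,1]])
    q=cv2.undistortPoints(np.array([[p]],float),K,np.array(c['D']))[0,0]
    R=np.array(c['R']);return -R.T@np.array(c['t']),R.T@np.array([*q,1])
def onz(n,p,z):
    o,d=ray(n,p);return o+d*(z-o[2])/d[2]
def proj(n,X):
    c=camera_info(n);K=np.array([[c['fx'],0,c['cx']],[0,c['fy'],c['cy']],[0,0,1]])
    return cv2.projectPoints(np.array([X],float),cv2.Rodrigues(np.array(c['R']))[0],np.array(c['t']),K,np.array(c['D']))[0][0,0]
def tri(p,q):
    (o1,d1),(o2,d2)=ray("top",p),ray("side",q)
    s=np.linalg.lstsq(np.c_[d1,-d2],o2-o1,rcond=None)[0]
    a,b=o1+s[0]*d1,o2+s[1]*d2
    return (a+b)/2,np.linalg.norm(a-b)
E
python3 - <<'E'
import cv2,numpy as np
t=cv2.imread("pics/top0.png");s=cv2.imread("pics/side0.png")
f=lambda im,x,y,w,h:cv2.resize(im[y:y+h,x:x+w],(400,300),interpolation=cv2.INTER_CUBIC)
g=np.vstack([np.hstack([f(t,396,190,80,60),f(t,180,170,133,100)]),np.hstack([f(s,261,167,80,60),f(s,220,265,107,80)])])
cv2.imwrite("pics/z1.png",cv2.convertScaleAbs(g,alpha=1.4))
E
```

```text
(no output)
```

View pics/z1.png

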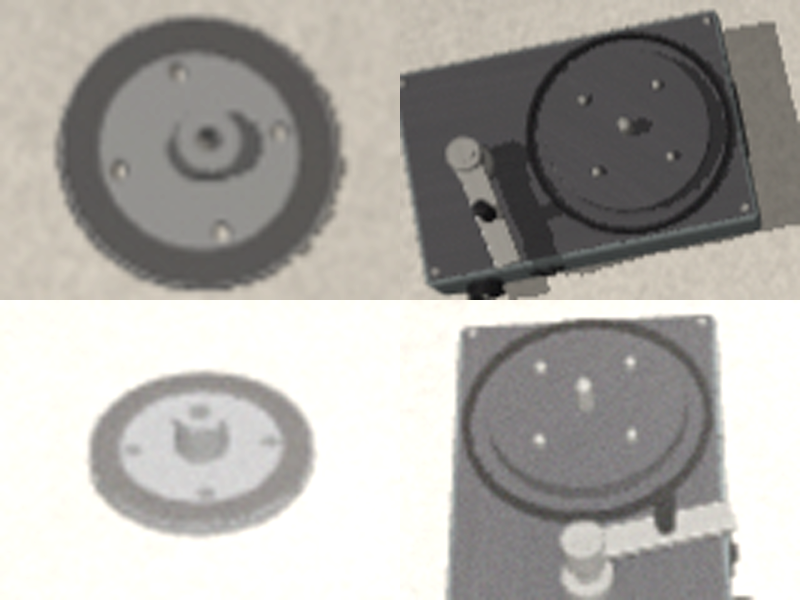

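The lap's four holes, the four pins and the spindle tip show clearly (top crops). The black knob is on the bar at about (209,240). I'll convert these to positions.

Run:
```python
from h import *
t=cv2.imread("pics/top0.png");s=cv2.imread("pics/side0.png")
gt=cv2.cvtColor(t,6).astype(float);gs=cv2.cvtColor(s,6).astype(float)
def ref(g,p,k=3):
    x,y=[int(round(v)) for v in p];w=g[y-k:y+k+1,x-k:x+k+1];w=np.clip(w-np.median(w)-12,0,None)
    if w.sum()==0:return p
    yy,xx=np.mgrid[-k:k+1,-k:k+1];return (x+(w*xx).sum()/w.sum(),y+(w*yy).sum()/w.sum())
F=lambda p,o,k:((p[0]+.5)/k-.5+o[0],(p[1]+.5)/k-.5+o[1])
print("holes")
H=[onz("top",F(p,(396,190),5),.010)for p in[(179,72),(280,131),(222,232),(121,171)]]
H=np.array(H);c=H.mean(0);print(c.round(4),np.hypot(*(H-c)[:,:2].T).round(4),np.degrees(np.arctan2(*(H-c)[:,1::-1].T)).round(1))
print("bore top",onz("top",F((208,137),(396,190),5),.04).round(4), "side bore",onz("side",F((201,424-300),(261,167),5),.04).round(4))
HS=np.array([onz("side",F((x,y-300),(261,167),5),.010)for x,y in[(200,411),(271,441),(207,493),(134,450)]]);print("side holes",HS.mean(0).round(4))
for n,g,k,o,ps,sp in(("top",gt,3.008,(180,170),[(183,99),(257,84),(272,156),(197,171)],(223,124)),("side",gs,3.745,(220,265),[(141,67),(230,61),(232,134),(140,139)],(184,84))):
    P=np.array([onz(n,ref(g,F(p,o,k)),.106)for p in ps]);c=P.mean(0)
    print(n,c.round(4),np.hypot(*(P-c)[:,:2].T).round(4),np.degrees(np.arctan2(*(P-c)[:,1::-1].T)).round(1),"sp",onz(n,ref(g,F(sp,o,k)),.123).round(4))
def blob(n,g,lo,hi,box):
    x,y,w,h=box;m=cv2.inRange(g[y:y+h,x:x+w],lo,hi);N,_,st,ce=cv2.connectedComponentsWithStats(m.astype(np.uint8))
    return [(st[i].tolist(),(ce[i]+[x,y]).round(1))for i in range(1,N) if st[i,4]>20]
# outer disc ellipse
for n,g,box,thr in(("top",gt,(400,185,75,70),130),("top",gt,(345,247,52,52),130)):
    x,y,w,h=box;m=(g[y:y+h,x:x+w]<thr).astype(np.uint8);cs,_=cv2.findContours(m,0,1);q=max(cs,key=len);e=cv2.fitEllipse(cv2.convexHull(q))
    ctr=np.array(e[0])+[x,y];print(n,"disc",ctr.round(1),np.round(e[1],1),onz(n,ctr,.005).round(4))
# hone edges: post, knob
print("post top px->",F((65,154),(180,170),3.008), tri(F((65,154),(180,170),3.008),F((183,538-300),(220,265),3.745)))
print("knob top", tri(F((84,212),(180,170),3.008),F((264,500-300),(220,265),3.745)))
```

```text
holes
[ 0.5943 -0.3326  0.01  ] [0.0448 0.0446 0.0451 0.0444] [  12.3  -76.5 -168.   103.1]
bore top [ 0.5958 -0.3313  0.04  ] side bore [ 0.5913 -0.3177  0.04  ]
side holes [ 0.5923 -0.3269  0.01  ]
top [0.6024 0.1427 0.106 ] [0.0449 0.045  0.0452 0.0451] [  56.1  -33.9 -123.8  145.8] sp [0.6019 0.143  0.123 ]
side [0.6013 0.1467 0.106 ] [0.0448 0.0451 0.0449 0.045 ] [ -34.  -123.7  145.9   56.3] sp [0.6011 0.1475 0.123 ]
top disc [435.8 220.3] [56.3 58.7] [ 0.5942 -0.3336  0.005 ]
top disc [370.3 272.6] [40.3 42.4] [ 0.4557 -0.1533  0.005 ]
post top px-> (201.2752659574468, 220.8630319148936) (array([0.5774937 , 0.27364423, 0.1267519 ]), np.float64(0.0008788071901423384))
knob top (array([0.52559748, 0.25285708, 0.14875852]), np.float64(0.0013712506842747027))
```

Measured: lap at about (0.594,-0.331) with hole angle 12.7° mod 90. Seat at about (0.602,0.144) with pin angle 56.1°, so the lap must turn +43.4°. Hole and pin radii both come out at 45 mm, which matches the task. Now I'll move over the lap.

```bash
cat >> h.py <<'E'
from scipy.spatial.transform import Rotation as Ro
def togo(x,y,z,yaw=None):
    s=r.sense();q=s['tool_rot'];R=Ro.from_quat([q[1],q[2],q[3],q[0]]);M=R.as_matrix()
    yw=np.degrees(np.arctan2(M[1,0],M[0,0]))
    print("t",round(s['time'],2),"tcp",s['ee_pos'].round(4),"yaw",yw.round(2),"tilt",M[:2,2].round(4),"F",s['ft_force'].round(1),"T",s['ft_torque'].round(2),"gap",round(s['finger_gap'],4),"j",s['joint_pos'].round(2))
    print("cm tool:",(M.T@(np.array([x,y,z])-s['ee_pos'])*100).round(2), "levelling rotvec",(R.inv()*Ro.from_euler('z',yw if yaw is None else yaw,degrees=True)*Ro.from_euler('x',180,degrees=True)).as_rotvec().round(4))
E
R="0 0 0 3.56 -1.86 0.75 0.3"; python3 -m pendant '0 0 0 3.56 -1.86 0.75 0.3;0 0 0 3.56 -1.86 0.75 0.3;0 0 0 3.56 -1.86 0.75 0.3;0 0 0 3.56 -1.86 0.75 0.3;0 0 0 3.56 -1.86 0.75 0.3;0 0 0 3.56 -1.86 0.75 0.3;0 0 0 3.56 -1.86 0.75 0.3;0 0 0 3.56 -1.86 0.75 0.3;0 0 0 3.56 -1.86 0.75 0.3;0 0 0 3.56 -1.86 0.75 0.3;0 0 0 3.56 -1.86 0.75 0.3;0 0 0 3.56 -1.86 0.75 0.3;0 0 0 3.56 -1.86 0.75 0.3;0 0 0 3.56 -1.86 0.75 0.3;0 0 0 0 0 0 0.3;0 0 0 0 0 0 0.3' 40
python3 -c "
from h import *
togo(.5938,-.3315,.012,12.7)"
```

```text
time: 1.43
ee_pos: [0.5972, -0.3281, 0.125]
tool_rot: [-0.001, 0.992, 0.123, 0.0]
ft_force: [0.4, -0.5, -0.3]
finger_gap: 0.0599
finger_force: 0.0
t 1.43 tcp [ 0.5972 -0.3281  0.125 ] yaw 14.17 tilt [-0.0002  0.0029] F [ 0.4 -0.5 -0.3] T [-0.05  0.04 -0.  ] gap 0.0599 j [ 0.41  0.66  0.04  1.79 -0.04  0.7  -0.85]
cm tool: [-0.42  0.28 11.3 ] levelling rotvec [-0.0029 -0.0005  0.0257]
```

```bash
python3 -m pendant '-0.003 0 0.026 -0.42 0.24 2 0.3;0 0 0 0 0 3 0.3;0 0 0 0 0 3 0.3;0 0 0 0 0 1.5 0.3;0 0 0 0 0 1 0.3;0 0 0 0 0 0.75 0.3;0 0 0 0 0 0 0.3;0 0 0 0 0 0 0.5;0 0 0 0 0 0 0.8;0 0 0 0 0 0 0.8;0 0 0 0 0 0 0.8;0 0 0 0 0 0 0.8;0 0 0 0 0 0 0.8' 30
python3 -c "
from h import *
togo(.5938,-.3315,.012,12.7)
t=get_image('top');cv2.imwrite('pics/t2.png',t[:,:,::-1])"
```

```text
time: 2.52
ee_pos: [0.5916, -0.3349, 0.0153]
tool_rot: [0.001, 0.994, 0.107, 0.0]
ft_force: [-1.2, 4.3, 6.1]
finger_gap: 0.0323
finger_force: 32.7
t 2.52 tcp [ 0.5916 -0.3349  0.0153] yaw 12.31 tilt [ 0.0011 -0.0011] F [-1.2  4.3  6.1] T [1.17 0.33 0.08] gap 0.0323 j [ 0.42  0.8   0.04  1.82 -0.05  0.51 -0.86]
cm tool: [ 0.29 -0.28  0.33] levelling rotvec [ 0.0013 -0.0008 -0.0068]
```

```bash
python3 -m pendant '0 0 0 0 0 -0.4 0.8;0 0 0 0 0 -0.5 0.8;0 0 0 0 0 -1 0.8;0 0 0 0 0 -3 0.8;0 0 0 0 0 -4 0.8;0 0 0 0 0 -4 0.8;0 0 0 0 0 -3 0.8;0 0 0 0 0 0 0.8;0 0 0 0 0 0 0.8' 60
python3 -c "
from h import *
togo(.602,.1445,.16,12.7+43.4)
t=get_image('top');cv2.imwrite('pics/t3.png',t[:,:,::-1]);s=get_image('side');cv2.imwrite('pics/s3.png',s[:,:,::-1])
f=lambda im,x,y,w,h:cv2.resize(im[y:y+h,x:x+w,::-1],(400,300),interpolation=cv2.INTER_CUBIC)
cv2.imwrite('pics/z3.png',np.hstack([f(t,376,150,120,90),f(s,241,97,120,90)]))"
```

```text
time: 3.32
ee_pos: [0.592, -0.3376, 0.1757]
tool_rot: [0.003, 0.994, 0.106, 0.002]
ft_force: [0.1, 0.6, -4.9]
finger_gap: 0.0317
finger_force: 60.9
t 3.32 tcp [ 0.592  -0.3376  0.1757] yaw 12.2 tilt [ 0.0056 -0.0061] F [ 0.1  0.6 -4.9] T [ 0.05  0.07 -0.08] gap 0.0317 j [ 0.41  0.59  0.06  1.76 -0.04  0.78 -0.87]
cm tool: [ 11.15 -46.92   1.28] levelling rotvec [ 0.0084 -0.0012 -0.7662]
```

View pics/z3.png

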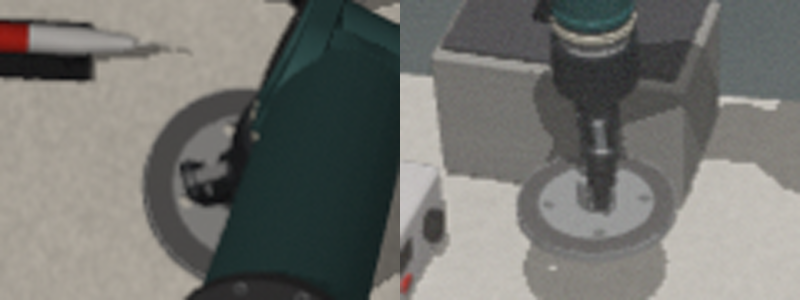

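The lap is held level by its hub, and the 4.9 N reading matches its weight. The side view shows it unobstructed at about (299,159). Next I'll carry it over the seat and turn it to the pin angle.

```bash
python3 -m pendant '0 0 0 0 -1 -0.5 0.8;0 0 0 0.5 -2.5 -0.5 0.8;0 0 0 1 -3.8 0 0.8;0 0 0 1 -3.8 0 0.8;0 0 0 1 -3.8 0 0.8;0 0 0 1 -3.8 0 0.8;0 0 0 1 -3.8 0 0.8;0 0 0 1 -3.8 0 0.8;0 0 0 1 -3.8 0 0.8;0 0 0 1 -3.8 0 0.8;0 0 0 1 -3.8 0 0.8;0 0 0 1 -3.8 0 0.8;0 0 0 0.65 -3.5 0 0.8;0 0 0 0 -1.6 0 0.8;0 0 0 0 0 0 0.8'
python3 -m pendant '0 0 -0.1 0 0 0 0.8;0 0 -0.1 0 0 0 0.8;0 0 -0.1 0 0 0 0.8;0 0 -0.1 0 0 0 0.8;0 0 -0.1 0 0 0 0.8;0 0 -0.1 0 0 0 0.8;0 0 -0.1 0 0 0 0.8;0 0 -0.066 0 0 0 0.8;0 0 0 0 0 0 0.8;0 0 0 0 0 0 0.8'
python3 -c "
from h import *
togo(.602,.1445,.16,12.7+43.4)
s=get_image('side');cv2.imwrite('pics/s4.png',s[:,:,::-1])
f=lambda im,x,y,w,h:cv2.resize(im[y:y+h,x:x+w,::-1],(800,600),interpolation=cv2.INTER_CUBIC)
cv2.imwrite('pics/z4.png',f(s,200,185,160,120))"
```

```text
time: 4.67
ee_pos: [0.5977, 0.1518, 0.1795]
tool_rot: [-0.001, 0.994, 0.112, -0.002]
ft_force: [1.1, 1.9, -4.2]
finger_gap: 0.0315
finger_force: 60.9
time: 5.5
ee_pos: [0.5998, 0.142, 0.1802]
tool_rot: [0.001, 0.883, 0.469, -0.002]
ft_force: [-1.0, -0.0, -3.9]
finger_gap: 0.0313
finger_force: 60.9
t 5.5 tcp [0.5998 0.142  0.1802] yaw 55.99 tilt [-0.0023 -0.004 ] F [-1.  -0.  -3.9] T [ 0.01  0.   -0.01] gap 0.0313 j [-0.2   0.52 -0.15  1.9   0.11  0.74 -1.01]
cm tool: [0.34 0.04 2.01] levelling rotvec [ 0.0004  0.0046 -0.0019]
```

View pics/z4.png

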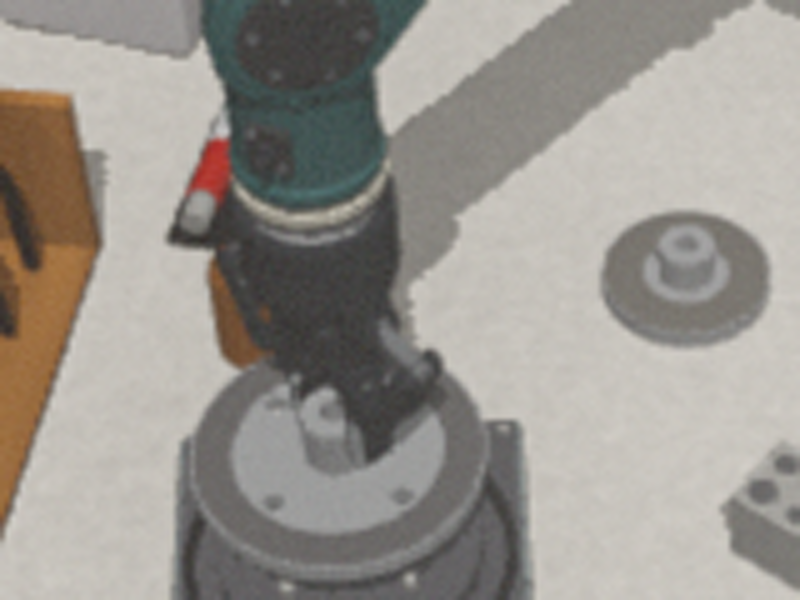

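The lap hovers level over the plate. Visible holes in the crop are at (280,403), (275,502) and (401,495), and the bore is at (325,410). I'll compute the lap's offset from the TCP and from the seat, all in the same camera.

Run:
```python
from h import *
F=lambda p:((p[0]+.5)/5-.5+200,(p[1]+.5)/5-.5+185)
for dz in(-.004,0,.004):
  z=.1802-.0153+dz
  H=np.array([onz("side",F(p),z+.010)for p in[(280,403),(275,502),(401,495)]])
  c=(H[0]+H[2])/2
  print(z,"centre",c.round(4),"r",np.hypot(*(H-c)[:,:2].T).round(4),"ang",np.degrees(np.arctan2(*(H-c)[:,1::-1].T)).round(1),"bore",onz("side",F((325,410)),z+.04).round(4))
print("tcp in side crop",((proj("side",[.5998,.142,.1802])-[200,185])*5).round(0))
print("grasp pt",((proj("side",[.5998,.142,.1992])-[200,185])*5).round(0))
```

```text
0.1609 centre [0.6015 0.1428 0.1709] r [0.0444 0.0456 0.0444] ang [-35.5  56.3 144.5] bore [0.6065 0.1434 0.2009]
0.1649 centre [0.6006 0.146  0.1749] r [0.0442 0.0455 0.0442] ang [-35.5  56.3 144.5] bore [0.6055 0.1467 0.2049]
0.1689 centre [0.5996 0.1492 0.1789] r [0.0441 0.0453 0.0441] ang [-35.5  56.3 144.5] bore [0.6045 0.15   0.2089]
tcp in side crop [340. 434.]
grasp pt [337. 409.]
```

```bash
python3 -m pendant '0 0.004 -0.01 0.13 0.05 0.6 0.8;0 0 0 0 0 1 0.8;0 0 0 0 0 1 0.8;0 0 0 0 0 0.6 0.8;0 0 0 0 0 0.2 0.8;0 0 0 0 0 0.1 0.8;0 0 0 0 0 0 0.8;0 0 0 0 0 0 0.8'
python3 -m pendant '0 0 0 0 0 0.1 0.8;0 0 0 0 0 0.1 0.8;0 0 0 0 0 0.1 0.8;0 0 0 0 0 0.1 0.8;0 0 0 0 0 0.1 0.8;0 0 0 0 0 0 0.8;0 0 0 0 0 0 0.8'
python3 -c "
from h import *
togo(.601,.1428,.125,56.1)"
```

```text
time: 6.22
ee_pos: [0.6025, 0.1439, 0.1466]
tool_rot: [0.001, 0.88, 0.475, 0.002]
ft_force: [-0.5, 0.5, -4.1]
finger_gap: 0.0313
finger_force: 60.9
time: 6.8
ee_pos: [0.6022, 0.1438, 0.1413]
tool_rot: [0.0, 0.88, 0.475, 0.001]
ft_force: [-0.3, 0.1, -4.3]
finger_gap: 0.0312
finger_force: 60.9
t 6.8 tcp [0.6022 0.1438 0.1413] yaw 56.71 tilt [0.0027 0.0004] F [-0.3  0.1 -4.3] T [-0.04  0.03 -0.04] gap 0.0312 j [-0.21  0.57 -0.14  1.92  0.13  0.66 -1.01]
cm tool: [-0.15 -0.05  1.63] levelling rotvec [ 0.002  -0.0018  0.0106]
```

```bash
python3 -m pendant '0 0 0 -0.1 -0.04 0 0.8;0 0 0 0 0 0.1 0.8;0 0 0 0 0 0.1 0.8;0 0 0 0 0 0.1 0.8;0 0 0 0 0 0.1 0.8;0 0 0 0 0 0 0.8;0 0 0 0 0 0 0.8'
python3 -c "
from h import *
togo(.601,.1428,.125,56.1)"
python3 -m pendant '0 0 0 0 0 0.1 0.8;0 0 0 0 0 0.1 0.8;0 0 0 0 0 0.1 0.8;0 0 0 0 0 0.1 0.8;0 0 0 0 0 0 0.8;0 0 0 0 0 0 0.8'
python3 -c "
from h import *
togo(.601,.1428,.125,56.1)"
```

```text
time: 7.38
ee_pos: [0.6013, 0.1431, 0.1373]
tool_rot: [0.001, 0.88, 0.475, 0.001]
ft_force: [0.4, -0.6, -4.5]
finger_gap: 0.0313
finger_force: 60.9
t 7.38 tcp [0.6013 0.1431 0.1373] yaw 56.71 tilt [0.0027 0.0002] F [ 0.4 -0.6 -4.5] T [-0.11  0.05  0.  ] gap 0.0313 j [-0.21  0.58 -0.14  1.92  0.13  0.65 -1.01]
cm tool: [-0.04 -0.02  1.23] levelling rotvec [ 0.0022 -0.0017  0.0107]
time: 7.88
ee_pos: [0.6011, 0.1416, 0.1328]
tool_rot: [0.001, 0.88, 0.475, 0.0]
ft_force: [-0.9, -4.3, -2.7]
finger_gap: 0.0314
finger_force: 61.1
t 7.88 tcp [0.6011 0.1416 0.1328] yaw 56.66 tilt [ 0.0018 -0.0015] F [-0.9 -4.3 -2.7] T [-1.03  0.06 -0.01] gap 0.0314 j [-0.21  0.58 -0.14  1.93  0.13  0.64 -1.01]
cm tool: [ 0.1  -0.07  0.78] levelling rotvec [0.0024 0.0003 0.0099]
```

The spindle's rounded tip is pushing the lap toward -y, so I'll shift the command that way and continue down.

```bash
python3 -m pendant '0 0 0 -0.12 0.08 0 0.8;0 0 0 -0.08 0.06 0 0.8;0 0 0 0 0 0 0.8;0 0 0 0 0 0.1 0.8;0 0 0 0 0 0.1 0.8;0 0 0 0 0 0 0.8;0 0 0 0 0 0 0.8'
python3 -m pendant '0 0 0 0 0 0.1 0.8;0 0 0 0 0 0.1 0.8;0 0 0 0 0 0 0.8;0 0 0 0 0 0 0.8'
python3 -c "
from h import *
togo(.601,.1428,.125,56.1)"
```

```text
time: 8.47
ee_pos: [0.6012, 0.1412, 0.1311]
tool_rot: [0.0, 0.88, 0.475, 0.001]
ft_force: [-0.9, -1.0, -4.9]
finger_gap: 0.0312
finger_force: 61.0
time: 8.8
ee_pos: [0.6014, 0.1409, 0.1293]
tool_rot: [0.0, 0.88, 0.475, 0.001]
ft_force: [-0.2, -0.4, -5.2]
finger_gap: 0.0313
finger_force: 61.0
t 8.8 tcp [0.6014 0.1409 0.1293] yaw 56.72 tilt [0.0028 0.0006] F [-0.2 -0.4 -5.2] T [-0.2   0.25 -0.05] gap 0.0313 j [-0.2   0.59 -0.14  1.93  0.13  0.63 -1.01]
cm tool: [ 0.13 -0.13  0.43] levelling rotvec [ 0.0019 -0.0021  0.0108]
```

```bash
python3 -m pendant '0 0 0 0 0 0.12 0.8;0 0 0 0 0 0.12 0.8;0 0 0 0 0 0.12 0.8;0 0 0 0 0 0.12 0.8;0 0 0 0 0 0 0.8;0 0 0 0 0 0 0.8'
python3 -m pendant '0 0 0 0 0 0.1 0.8;0 0 0 0 0 0.1 0.8;0 0 0 0 0 0.1 0.8;0 0 0 0 0 0 0.8;0 0 0 0 0 0 0.8'
python3 -c "
from h import *
togo(.601,.1428,.125,56.1)"
```

```text
time: 9.3
ee_pos: [0.6014, 0.1408, 0.1243]
tool_rot: [0.0, 0.88, 0.475, 0.001]
ft_force: [-0.4, -1.8, -4.9]
finger_gap: 0.0313
finger_force: 60.9
time: 9.72
ee_pos: [0.6014, 0.1408, 0.1214]
tool_rot: [0.0, 0.88, 0.475, 0.001]
ft_force: [-2.4, -0.1, -5.0]
finger_gap: 0.0314
finger_force: 60.9
t 9.72 tcp [0.6014 0.1408 0.1214] yaw 56.71 tilt [0.0028 0.0005] F [-2.4 -0.1 -5. ] T [-0.12  0.27  0.09] gap 0.0314 j [-0.21  0.6  -0.14  1.93  0.14  0.62 -1.01]
cm tool: [ 0.14 -0.14 -0.36] levelling rotvec [ 0.002  -0.0019  0.0107]
```

```bash
python3 -m pendant '0 0 0 0 0 0.1 0.8;0 0 0 0 0 0.1 0.8;0 0 0 0 0 0.1 0.8;0 0 0 0 0 0 0.8;0 0 0 0 0 0 0.8'
python3 -m pendant '0 0 0 0 0 0.1 0.8;0 0 0 0 0 0.1 0.8;0 0 0 0 0 0 0.8;0 0 0 0 0 0 0.8'
python3 -c "
from h import *
togo(.601,.1428,.125,56.1)"
```

```text
time: 10.13
ee_pos: [0.6015, 0.1408, 0.1184]
tool_rot: [0.0, 0.88, 0.475, 0.001]
ft_force: [-1.0, -0.3, -4.5]
finger_gap: 0.0315
finger_force: 60.9
time: 10.47
ee_pos: [0.6015, 0.1407, 0.1165]
tool_rot: [0.001, 0.88, 0.475, 0.001]
ft_force: [-0.9, -1.2, -4.0]
finger_gap: 0.0312
finger_force: 60.9
t 10.47 tcp [0.6015 0.1407 0.1165] yaw 56.7 tilt [0.0028 0.0003] F [-0.9 -1.2 -4. ] T [-0.19  0.33 -0.04] gap 0.0312 j [-0.21  0.6  -0.14  1.94  0.14  0.61 -1.01]
cm tool: [ 0.15 -0.16 -0.85] levelling rotvec [ 0.0021 -0.0018  0.0105]
```

```bash
python3 -m pendant '0 0 0 0 0 0.1 0.8;0 0 0 0 0 0.1 0.8;0 0 0 0 0 0.1 0.8;0 0 0 0 0 0 0.8;0 0 0 0 0 0 0.8'
python3 -m pendant '0 0 0 0 0 0.1 0.8;0 0 0 0 0 0.1 0.8;0 0 0 0 0 0 0.8;0 0 0 0 0 0 0.8'
python3 -c "
from h import *
togo(.601,.1428,.125,56.1)"
```

```text
time: 10.88
ee_pos: [0.6015, 0.1406, 0.1135]
tool_rot: [0.001, 0.88, 0.475, 0.001]
ft_force: [-0.7, -1.7, -3.5]
finger_gap: 0.0316
finger_force: 61.0
time: 11.22
ee_pos: [0.6015, 0.1406, 0.1134]
tool_rot: [0.001, 0.88, 0.475, 0.001]
ft_force: [-5.0, -1.9, 8.9]
finger_gap: 0.0311
finger_force: 62.5
t 11.22 tcp [0.6015 0.1406 0.1134] yaw 56.69 tilt [ 0.0028 -0.0001] F [-5.  -1.9  8.9] T [-0.28  1.32 -0.04] gap 0.0311 j [-0.21  0.61 -0.14  1.94  0.14  0.6  -1.02]
cm tool: [ 0.16 -0.16 -1.16] levelling rotvec [ 0.0024 -0.0015  0.0103]
```

Contact came at tcp z 0.1134, matching the predicted home height of 0.1133, with about 13 N on the plate. I'll ease off, open, go straight up and look.

```bash
python3 -m pendant '0 0 0 0 0 -0.12 0.8;0 0 0 0 0 0 0.8;0 0 0 0 0 0 0.5;0 0 0 0 0 0 0.3;0 0 0 0 0 0 0.3;0 0 0 0 0 0 0.3;0 0 0 0 0 -0.5 0.3;0 0 0 0 0 -1.5 0.3;0 0 0 0 0 -3 0.3;0 0 0 0 0 -4 0.3;0 0 0 0 0 -4 0.3;0 0 0 0 0 -2 0.3;0 0 0 -4 0 0 0.3;0 0 0 -4 0 0 0.3;0 0 0 -4 0 0 0.3;0 0 0 -4 0 0 0.3;0 0 0 0 0 0 0.3'
python3 -c "
from h import *
togo(.601,.1428,.125,56.1)
t=get_image('top');cv2.imwrite('pics/t5.png',t[:,:,::-1]);s=get_image('side');cv2.imwrite('pics/s5.png',s[:,:,::-1])
f=lambda im,x,y,w,h:cv2.resize(im[y:y+h,x:x+w,::-1],(400,300),interpolation=cv2.INTER_CUBIC)
cv2.imwrite('pics/z5.png',np.hstack([f(t,180,170,133,100),f(s,220,265,107,80)]))"
```

```text
time: 12.63
ee_pos: [0.5077, -0.0014, 0.2622]
tool_rot: [0.001, 0.882, 0.47, -0.002]
ft_force: [-0.8, -0.7, 0.2]
finger_gap: 0.0597
finger_force: 0.0
t 12.63 tcp [ 0.5077 -0.0014  0.2622] yaw 56.13 tilt [-0.0027 -0.0049] F [-0.8 -0.7  0.2] T [-0.07  0.01 -0.03] gap 0.0597 j [ 0.03  0.28 -0.15  2.05  0.06  0.81 -0.75]
cm tool: [17.25 -0.29 13.62] levelling rotvec [0.0004 0.0056 0.0005]
```

View pics/z5.png

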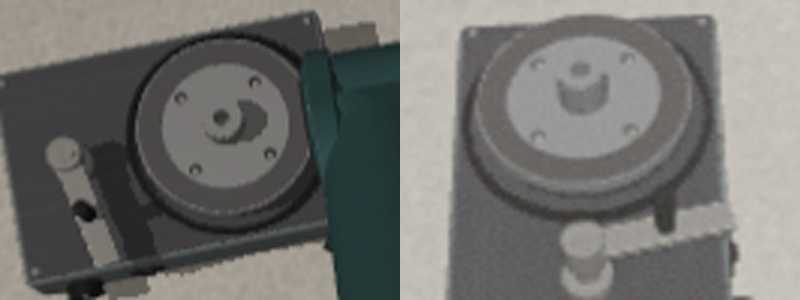

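The lap is down. The hole pixels in the side view, e.g. (138,64) against the pin tip at (141,67), are shifted only about 3 crop px. Home predicts that, while resting on the pins would give about 12. Now I'll locate the knob.

Run:
```python
from h import *
Fs=lambda p:((p[0]+.5)/3.745-.5+220,(p[1]+.5)/3.745-.5+265)
Ft=lambda p:((p[0]+.5)/3.008-.5+180,(p[1]+.5)/3.008-.5+170)
for z in(.108,.116):
  H=np.array([onz("side",Fs(p),z)for p in[(138,64),(228,59),(231,130),(138,135)]]);T=np.array([onz("top",Ft(p),z)for p in[(181,98),(255,82),(270,153),(196,169)]])
  print(z,H.mean(0).round(4),T.mean(0).round(4))
t=cv2.imread("pics/t0.png") if 0 else cv2.imread("pics/top0.png");s=cv2.imread("pics/side0.png")
for n,im,b in(("top",t,(200,230,16,18)),("side",s,(283,312,16,18))):
  x,y,w,h=b;g=cv2.cvtColor(im,6)[y:y+h,x:x+w];m=(g<(30 if n=="top" else 45)).astype(np.uint8)
  N,_,st,ce=cv2.connectedComponentsWithStats(m,connectivity=4)
  print(n,g.min(),[(st[i].tolist(),(ce[i]+[x,y]).round(1).tolist())for i in range(1,N) if st[i,4]>8])
S=np.array([.6015,.1408])
for yaw in(10.7,12.5):
  a=np.radians(yaw+90);P=S+.135*np.array([np.cos(a),np.sin(a)]);print("post",P)
  print(" post top px",proj("top",[*P,.128]).round(1))
  for q in(0,10,20):
    b=np.radians(yaw+180+q);k=P+.055*np.array([np.cos(b),np.sin(b)])
    print(yaw,q,k.round(4),"top",proj("top",[*k,.124]).round(1),proj("top",[*k,.162]).round(1),"side",proj("side",[*k,.124]).round(1),proj("side",[*k,.162]).round(1))
```

```text
0.108 [0.6027 0.1457 0.108 ] [0.604  0.1421 0.108 ]
0.116 [0.6009 0.1517 0.116 ] [0.6023 0.1413 0.116 ]
top 12 [([5, 7, 7, 7, 30], [208.1, 240.1])]
side 52 []
post [0.57643501 0.27345273]
 post top px [201.2 221.4]
10.7 0 [0.5224 0.2632] top [205.3 242.9] [202.3 240.3] side [291.5 327.6] [290.8 318.6]
10.7 10 [0.525 0.254] top [209.  241.8] [206.1 239.2] side [291.  324.4] [290.3 315.3]
10.7 20 [0.5291 0.2454] top [212.4 240.1] [209.7 237.4] side [289.9 321.3] [289.2 312.2]
post [0.57228065 0.27259996]
 post top px [201.6 223. ]
12.5 0 [0.5186 0.2607] top [206.3 244.4] [203.3 241.8] side [293.2 326.9] [292.5 317.9]
12.5 10 [0.5215 0.2516] top [209.9 243.2] [207.1 240.6] side [292.6 323.7] [291.9 314.6]
12.5 20 [0.5259 0.243 ] top [213.4 241.4] [210.6 238.7] side [291.4 320.6] [290.7 311.6]
```

Home is confirmed: at the home height both cameras put the lap within about 2 mm of their seat readings. The knob is at about (0.5255,0.2535), 55 mm from the post as expected. Now I'll turn and approach it.

```bash
python3 -m pendant '0 0 0.12 0 0 0 0.5;0 0 0.12 0 0 0 0.5;0 0 0.12 0 0 0 0.5;0 0 0.12 0 0 0 0.5;0 0 0.12 0 0 0 0.5;0 0 0 0 0 0 0.5;0 0 0 0 0 0 0.5'
python3 -c "
from h import *
togo(.5255,.2535,.195,21.5)"
```

```text
time: 13.32
ee_pos: [0.5142, 0.0086, 0.2627]
tool_rot: [-0.0, 0.981, 0.196, 0.002]
ft_force: [-0.3, -0.1, 0.4]
finger_gap: 0.0426
finger_force: 0.0
t 13.32 tcp [0.5142 0.0086 0.2627] yaw 22.65 tilt [0.0039 0.0009] F [-0.3 -0.1  0.4] T [-0.   -0.03  0.03] gap 0.0426 j [-0.08  0.29 -0.03  2.05  0.01  0.8  -1.29]
cm tool: [ 10.45 -22.17   6.8 ] levelling rotvec [ 0.0006 -0.004   0.0201]
```

```bash
python3 -m pendant '0 0 0.02 1.45 -3.17 0.5 0.5;0 0 0 1.5 -3.17 0.5 0.5;0 0 0 1.5 -3.17 1 0.5;0 0 0 1.5 -3.17 1.2 0.5;0 0 0 1.5 -3.17 1.2 0.5;0 0 0 1.5 -3.17 1.2 0.5;0 0 0 1.5 -3.15 1.2 0.5;0 0 0 0 0 0 0.5;0 0 0 0 0 0 0.5'
python3 -c "
from h import *
togo(.5255,.2535,.131,21.5)"
```

```text
time: 14.07
ee_pos: [0.5292, 0.2554, 0.1937]
tool_rot: [-0.001, 0.982, 0.188, 0.001]
ft_force: [-0.5, -1.9, -0.0]
finger_gap: 0.0427
finger_force: 0.0
t 14.07 tcp [0.5292 0.2554 0.1937] yaw 21.68 tilt [0.0014 0.0017] F [-0.5 -1.9 -0. ] T [-0.08 -0.01 -0.01] gap 0.0427 j [-0.47  0.47 -0.07  1.96  0.05  0.72 -1.77]
cm tool: [-0.43  0.05  6.27] levelling rotvec [-0.0011 -0.0019  0.0031]
```

```bash
python3 -m pendant '0 0 0 -0.4 0.05 1.5 0.5;0 0 0 0 0 1.5 0.5;0 0 0 0 0 0.5 0.5;0 0 0 0 0 0.5 0.5;0 0 0 0 0 0 0.5' 20
python3 -m pendant '0 0 0 0 0 0.5 0.5;0 0 0 0 0 0.5 0.5;0 0 0 0 0 0.5 0.5;0 0 0 0 0 0.5 0.5;0 0 0 0 0 0.2 0.5;0 0 0 0 0 0 0.5;0 0 0 0 0 0 1;0 0 0 0 0 0 1;0 0 0 0 0 0 1;0 0 0 0 0 0 1;0 0 0 0 0 0 1'
python3 -c "
from h import *
togo(.5255,.2535,.131,21.5)"
```

```text
time: 14.48
ee_pos: [0.5267, 0.2485, 0.1542]
tool_rot: [0.0, 0.983, 0.184, 0.001]
ft_force: [-0.1, -0.2, 0.3]
finger_gap: 0.0425
finger_force: 0.0
time: 15.4
ee_pos: [0.5263, 0.2505, 0.1329]
tool_rot: [-0.0, 0.983, 0.184, 0.001]
ft_force: [-2.5, 1.7, 1.9]
finger_gap: 0.0132
finger_force: 20.5
t 15.4 tcp [0.5263 0.2505 0.1329] yaw 21.24 tilt [0.0027 0.0013] F [-2.5  1.7  1.9] T [0.39 0.41 0.04] gap 0.0132 j [-0.47  0.54 -0.07  2.01  0.06  0.59 -1.78]
cm tool: [ 0.03 -0.31  0.19] levelling rotvec [-0.0002 -0.003  -0.0046]
```

```bash
python3 -m pendant '0 0 -0.05 0.02 0.27 0 1;0 0 -0.1 0.06 0.55 0 1;0 0 -0.1 0.06 0.55 0 1;0 0 -0.1 0.06 0.55 0 1;0 0 -0.1 0.06 0.55 0 1;0 0 0 0 0 0 1;0 0 0 0 0 0 1'
python3 -c "
from h import *
togo(.5255,.2535,.131,21.5);p=r.sense()['ee_pos'][:2]-[.5768,.2735];print(np.hypot(*p),np.degrees(np.arctan2(p[1],p[0]))%360)"
```

```text
time: 15.98
ee_pos: [0.5429, 0.2306, 0.133]
tool_rot: [0.0, 0.918, 0.397, 0.003]
ft_force: [2.3, 2.0, 0.3]
finger_gap: 0.0131
finger_force: 20.3
t 15.98 tcp [0.5429 0.2306 0.133 ] yaw 46.84 tilt [0.0053 0.0022] F [2.3 2.  0.3] T [ 0.52 -0.35  0.08] gap 0.0131 j [-0.34  0.56 -0.19  1.99  0.18  0.61 -1.41]
cm tool: [ 0.48 -2.84  0.19] levelling rotvec [ 0.0012 -0.0056  0.4422]
0.05464505181198716 231.70088688639035
```

```bash
python3 -m pendant '0 0 -0.05 0.03 0.27 0 1;0 0 -0.1 0.07 0.55 0 1;0 0 -0.1 0.07 0.55 0 1;0 0 -0.1 0.07 0.55 0 1;0 0 -0.1 0.07 0.55 0 1;0 0 -0.1 0.07 0.55 0 1;0 0 -0.1 0.07 0.55 0 1;0 0 -0.1 0.07 0.55 0 1;0 0 0 0 0 0 1;0 0 0 0 0 0 1'
python3 -c "
from h import *
togo(.5255,.2535,.131,21.5);p=r.sense()['ee_pos'][:2]-[.5768,.2735];print(np.hypot(*p),np.degrees(np.arctan2(p[1],p[0]))%360)"
```

```text
time: 16.82
ee_pos: [0.5816, 0.2193, 0.133]
tool_rot: [0.001, 0.709, 0.705, 0.003]
ft_force: [3.2, 3.8, -2.0]
finger_gap: 0.0133
finger_force: 20.3
t 16.82 tcp [0.5816 0.2193 0.133 ] yaw 89.72 tilt [0.0054 0.0028] F [ 3.2  3.8 -2. ] T [ 0.88 -0.54 -0.09] gap 0.0133 j [-0.15  0.61 -0.4   1.91  0.36  0.68 -0.78]
cm tool: [ 3.39 -5.63  0.18] levelling rotvec [ 0.0031 -0.0058  1.1907]
0.0543796556847604 275.11184632995503
```

Now the last few degrees, a little past the stop so I can feel it.

```bash
python3 -m pendant '0 0 -0.05 0.03 0.27 0 1;0 0 -0.05 0.03 0.27 0 1;0 0 0 0.03 0.2 0 1;0 0 0 0.03 0.2 0 1;0 0 0 0 0 0 1;0 0 0 0 0 0 1'
python3 -c "
from h import *
togo(.5255,.2535,.131,21.5);p=r.sense()['ee_pos'][:2]-[.5768,.2735];print(np.hypot(*p),np.degrees(np.arctan2(p[1],p[0]))%360)"
```

```text
time: 17.32
ee_pos: [0.5879, 0.2199, 0.1329]
tool_rot: [0.0, 0.671, 0.741, -0.0]
ft_force: [-3.0, 1.7, 5.3]
finger_gap: 0.0131
finger_force: 20.8
t 17.32 tcp [0.5879 0.2199 0.1329] yaw 95.65 tilt [ 0.0004 -0.0011] F [-3.   1.7  5.3] T [0.48 0.88 0.11] gap 0.0131 j [-0.13  0.62 -0.43  1.89  0.39  0.71 -0.69]
cm tool: [ 3.95 -5.88  0.18] levelling rotvec [9.0000e-04 7.0000e-04 1.2942e+00]
0.054696215593245716 281.7465243645138
```

```bash
python3 -m pendant '0 0 0 0.02 0.15 0 1;0 0 0 0.02 0.15 0 1;0 0 0 0 0 0 1;0 0 0 0 0 0 1'
python3 -c "
from h import *
togo(.5255,.2535,.131,21.5)"
```

```text
time: 17.65
ee_pos: [0.588, 0.2199, 0.1328]
tool_rot: [-0.001, 0.671, 0.741, -0.003]
ft_force: [-10.2, 0.7, 10.8]
finger_gap: 0.0131
finger_force: 21.5
t 17.65 tcp [0.588  0.2199 0.1328] yaw 95.68 tilt [-0.0049 -0.0036] F [-10.2   0.7  10.8] T [0.22 1.9  0.15] gap 0.0131 j [-0.13  0.63 -0.43  1.89  0.38  0.71 -0.69]
cm tool: [ 3.96 -5.89  0.2 ] levelling rotvec [-0.0024  0.0061  1.2947]
```

It is firmly on the stop: no further motion and a 10 N reaction. I'll relax the command, open, rise and check.

```bash
python3 -m pendant '0 0 0 -0.02 -0.15 0 1;0 0 0 -0.02 -0.15 0 1;0 0 0 0 0 0 1;0 0 0 0 0 0 0.6;0 0 0 0 0 0 0.6;0 0 0 0 0 0 0.6;0 0 0 0 0 0 0.6;0 0 0 0 0 -0.5 0.6;0 0 0 0 0 -1.5 0.6;0 0 0 0 0 -3 0.6;0 0 0 0 0 -4 0.6;0 0 0 0 0 -4 0.6;0 0 0 0 0 -2 0.6;0 0 0 -4 0 0 0.6;0 0 0 -4 0 0 0.6;0 0 0 -4 0 0 0.6;0 0 0 -4 0 0 0.6;0 0 0 -4 0 0 0.6;0 0 0 -3 0 0 0.6;0 0 0 0 0 0 0.6'
python3 -c "
from h import *
togo(.5255,.2535,.131,21.5)
t=get_image('top');s=get_image('side')
f=lambda im,x,y,w,h:cv2.resize(im[y:y+h,x:x+w,::-1],(400,300),interpolation=cv2.INTER_CUBIC)
cv2.imwrite('pics/z6.png',np.vstack([np.hstack([f(t,180,170,133,100),f(s,220,265,107,80)]),np.hstack([f(t,0,0,640,480),f(s,0,0,640,480)])]))"
```

```text
time: 19.32
ee_pos: [0.6126, -0.0201, 0.2823]
tool_rot: [0.003, 0.676, 0.737, -0.001]
ft_force: [-0.6, -2.1, 0.2]
finger_gap: 0.0338
finger_force: 0.0
t 19.32 tcp [ 0.6126 -0.0201  0.2823] yaw 94.91 tilt [ 0.0023 -0.006 ] F [-0.6 -2.1  0.2] T [-0.04 -0.    0.01] gap 0.0338 j [ 0.3   0.43 -0.47  1.81  0.24  0.96 -0.19]
cm tool: [28.1  -6.37 14.95] levelling rotvec [0.0055 0.0042 1.2812]
```

View pics/z6.png

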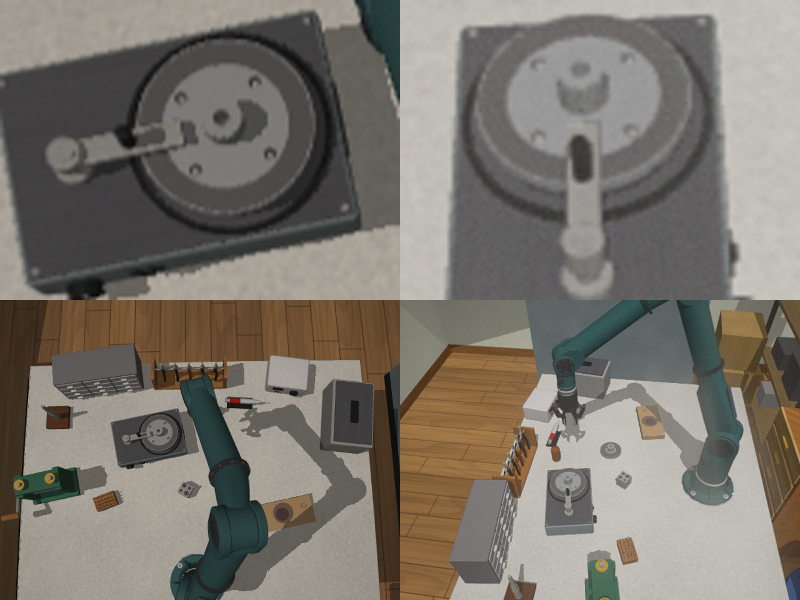

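The bar points at the spindle over the lap, with its tip at about (185,132) in the top crop. The lap sits flat with its holes unchanged, the other things are in place and the arm is clear, so I'll hand it in.

```bash
python3 -c "
from bench import job
print(job.close_job())"
```

```text
the job is handed in; nothing more can be done
None
```

The lap is home on the drive plate with the pins in its holes, the hand rest is against its stop, the arm is clear, and I handed the job in at about 19 s; no verdict came back.

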